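# Right the spray can and lift the caddy level

## Robot

A 7-joint arm with a two-finger parallel gripper is mounted at the origin on a cart in front of the work surface, level with it; the furniture and walls round the work are solid. World frame = base frame: x ahead of the robot, y to its left, z up, the work surface at z = 0. Lengths are in m, angles in rad, forces in N, time in s.
With the tool pointing down it reaches from about 0.425 to 0.95 m from the base axis. Payload 4.7 kg.
Tool frame: the origin (TCP) lies between the finger pads, 19 mm behind the fingertips; this is the grasp point; z points along the fingers, y is the line along which they close (so a half turn about z gives the same grasp; the last joint's range is limited). The gripper opens to 87 mm and grips with 3 to 60 N. Pads are 19 mm wide; open, the fingers measure 117 mm over their backs; the gripper's body (75 mm by 190 mm) begins 51 mm behind the grasp point.
Start: joints at [1.317, 0.469, -0.049, 1.532, 0.024, 1.141, -0.082], TCP at [0.151, -0.658, 0.241] pointing down, gripper open.
Joint ranges: [-2.59, 2.59], [-0.33, 1.99], [-1.39, 1.29], [0.1, 2.45], [-1.04, 4.18], [0.21, 1.99], [-2.66, 2.66]. Speed limits (rad/s): [2.57, 2.57, 3.14, 3.14, 3.14, 3.14, 3.14].

## Interface

Orientations are given as a unit quaternion [w, x, y, z].
In Python, from cell import * gives the robot as it stands.
- The arm moves only by the shell command python3 -m crank 'ROWS'. ROWS is JSON, a list of rows, each a list of 5 numbers: the shift along the tool's x, y, z in cm, then the turn about the tool's z in rad, then the opening, from 0 (shut) to 1 (fully open). A call has 1 to 12 rows; each row is the pose to reach, as a shift and turn from the pose commanded when the call began, along the tool's axes at that moment; what a row does not reach only later rows make up. A row lasts 1/8 s, in which the tool goes at most 62.5 mm and 10.7 degrees, less where a joint would pass 70% of its speed; a pose out of reach is approached as far as the arm can. A call with a gripper value outside its range is refused whole. The fingers move at their own pace and stop on an object; the grip force is fixed at half the most. Time passes only in rows, so rows that repeat a pose let the fingers close. It gives the time, the measured TCP pose, the force and the opening at its end, in the units of the state.
- sense(): the state, without advancing time (a new reading comes with each control period).
- get_image(name): name is "scene" or "top"; returns (picture, depth): 400x640x3 uint8, red, green, blue; 400x640 float32, m along the optical axis (not along the pixel's ray), 0 where there is no reading.
- get_calibration(name): a dict with "fx", "fy", "cx", "cy" (pixels), "k1" (the pictures are not rectified: a ray, as slopes to the right and down, at radius r is drawn at 1 + k1 r^2 times it, then the intrinsics apply), "rvec" (rotation vector, rad) and "tvec" (3), from world to camera coordinates, as OpenCV has them. Camera axes: x right, y down, z forward; pixel columns grow to the right and rows downward; lengths in m; the calibration is good to about 2 mm. A picture is of the moment at which its call begins. get_calibration takes no time and is no camera call.
- finish_job(): hands the job in, once; it reports no verdict.
Trained networks look in the newest picture that a camera, given by its name, has taken for a name from the list of things; names that differ only in an ending like _2 or _b are one class to them, and where a whole thing is asked for, a point or a joint stands for the part that bears it (a point fixed in the world has none). Each returns a list of dicts, best first, with "confidence" (0 to 1); they miss things now and then, are a little off and sometimes report something else, mostly with a low value. They report only what shows in the picture. A call takes as long as a camera call. They do not tell look-alikes from the thing itself.
- outline_of(query, camera): "mask" (400x640 bool, what is visible of it).
- spot_point(query, camera): "position" ([x, y, z] in m, in world coordinates, good to about 4 mm: a listed point, or the origin of a listed thing).
The state is a dict: "time": time; "q": joint angles; "joint_velocities": joint speeds; "joint_torque": joint torques, N m; "eef_pos": TCP position; "tool_rot": TCP orientation; "ft_force": force on the tool from outside, world axes, zero at the start; "torque": the same for the moment, N m; "gripper_width": opening from 0.0 (shut) to 1.0 (fully open).
Only numpy, scipy, OpenCV 4.12 (cv2) and the standard library are available. Lean on these libraries where they do the work, as an engineer would, in place of code of your own. Each camera call takes 0.05 s, during which the arm holds its last target. There are 200 camera calls.

## Task

The spray can has tipped over in its bay of the carrying caddy: stand it upright in that same bay and let go of it. Then take the caddy by its handle, lift it about 8 cm off the worktop and finish while still holding it there in the air, level and still, with the can and the glue bottle both standing in their bays. Do not disturb the other things on the worktop.

Things in the scene. Friction and masses are not known exactly. Their poses are not given: they have to be found in the camera images.
- caddy: loose open caddy, 82 (x) by 234 mm (y), 0.32 kg: 6 mm boards, sides blue, rims 66 mm above the underside. Origin on the underside below the handle, z up; its y within 0.5 rad of the robot's left. Compartments in a row along y, 70 mm wide in x: can bay y +40 to +128 mm, up to the end board; empty middle y -34 to +34 mm, under the handle; bottle bay y -94 to -40 mm. Floor 6 mm thick
- handle (a point): centre of the handle grip, 222 mm above the caddy's underside (caddy frame 0, 0, 222 mm): black rubber grip 64 mm long in the caddy's x, 24 mm thick in its y (grasp across these faces from above), 32 mm high, on a hoop of 10 mm steel rod with legs outside the side boards at x = +-46, y = 0. Upright can and bottle end 10 mm or more below its underside
- can_bay (a point): centre of the can bay's floor (caddy frame 0, 84, 6 mm)
- bottle_bay (a point): centre of the bottle bay's floor (caddy frame 0, -67, 6 mm)
- spray_can: blue spray can with a red cap, 54 mm diameter, 184 mm tall, about 0.33 kg; body to 156 mm, then the 30 mm wide cap. Origin at the centre of its underside, z along its axis to the cap. At first it leans about 0.65 rad to the caddy's +y over the end board, its foot in the can bay against the inner cross board; it is loose
- glue_bottle: cream glue bottle with an orange nozzle, 64 by 43 mm and 190 mm tall, 0.27 kg, standing loose in the bottle bay. Origin at the centre of its underside, z up
- screw_box_1: bystander: green card box of screws, 48x68x53 mm, origin at the centre of its underside
- torch: bystander: black pocket torch lying on its side, 33 mm thick, 114 mm long, origin at the centre of its underside
- tape_measure: bystander: yellow tape measure, 46x89x68 mm, origin at the centre of its underside
Things that resemble listed ones, but are neither listed nor needed, are in the scene too. Leave any purple, turquoise or yellow look-alike of the glue_bottle alone.

How it is judged:
On the way:
1. the can stands upright on the floor of its bay, let go, with the caddy on the worktop (angle between spray_can's own z axis and vertical below 0.1 rad and horizontal distance between spray_can and can_bay below 0.03 m and z of spray_can in the frame of can_bay below 0.006 m and contact force between the fingers and spray_can below 0.2 N and height (world z) of caddy below 0.006 m), for 0.2 s.
At the end, for the whole second after the job is handed in: Held by the handle grip (TCP within 35 mm, over 2 N), the caddy is 50 to 120 mm above the worktop, level within 0.09 rad, still (20 mm/s, 0.1 rad/s); can and bottle untouched, upright within 0.15 rad, within 30 and 20 mm of their bay centres; bystanders moved under 20 mm (height (world z) of caddy between 0.05 and 0.12 m and angle between caddy's own z axis and vertical below 0.09 rad and linear speed of caddy below 0.02 m/s and angular speed of caddy below 0.1 rad/s and contact force between the fingers and caddy above 2 N and distance between the grasp point and handle below 0.035 m and contact force between each of the arm, the fingers and spray_can below 0.2 N and contact force between each of the arm, the fingers and glue_bottle below 0.2 N and angle between each of spray_can, glue_bottle's own z axis and vertical below 0.15 rad and distance between spray_can and can_bay below 0.03 m and distance between glue_bottle and bottle_bay below 0.02 m and distance of each of screw_box_1, torch, tape_measure from where it was at the start of the episode below 0.02 m); the arm keeps its last pose, push and grip.
It fails at once if the glue bottle tips over (angle between glue_bottle's own z axis and vertical above 0.5 rad).
It fails at once if the caddy tips over (angle between caddy's own z axis and vertical above 0.4 rad).
It fails at once if a bystander is disturbed (distance of any of screw_box_1, torch, tape_measure from where it was at the start of the episode above 0.02 m).
It also fails if it takes over 58 s, if anything falls off the work surface, if the arm or the gripper's body presses on something with over 40 N, if the wrist force passes 120 N, or if a joint passes its speed limit or range.

## Working session

There is one attempt and no reset: what is moved stays moved. The work goes in short steps, Python scripts to look and compute and a shell command to move; the robot and the scene stay as the last step left them, time stands still between calls to the robot, and variables do not carry over. Pictures are saved under pics/ and viewed, on a budget of 10 in all, crops included, one or two more only if the job needs it, and the job is handed in when it is done.

```bash
mkdir -p pics
cat > h.py <<'E'
from cell import *
import numpy as np, cv2
from scipy.spatial.transform import Rotation as R
def cloud(name):
    im,d=get_image(name); c=get_calibration(name)
    K=np.array([[c['fx'],0,c['cx']],[0,c['fy'],c['cy']],[0,0,1.]])
    v,u=np.mgrid[:400,:640]
    xd=np.stack([(u-c['cx'])/c['fx'],(v-c['cy'])/c['fy']],-1); x=xd.copy()
    for _ in range(15): x=xd/(1+c['k1']*(x**2).sum(-1,keepdims=True))
    P=np.dstack([x*d[...,None],d])
    Rm=cv2.Rodrigues(np.array(c['rvec'],float))[0]
    W=(P-np.array(c['tvec']).ravel())@Rm
    W[d<=0]=np.nan
    return im,W
def save(im,f): cv2.imwrite('pics/'+f,im[...,::-1])
def tool(): 
    s=sense(); q=s['tool_rot']; return np.array(s['eef_pos']),R.from_quat([q[1],q[2],q[3],q[0]]).as_matrix(),s
E
python3 - <<'E'
from h import *
ims=[]
for n in('scene','top'):
    im,W=cloud(n); save(im,n+'0.png'); np.save(n+'0.npy',W)
    for q in ('caddy','handle','can_bay','bottle_bay','spray_can','glue_bottle','screw_box_1','torch','tape_measure'):
        print(n,q,[(np.round(r['position'],3),round(r['confidence'],2)) for r in spot_point(q,n)[:3]])
p,T,s=tool();print(p,T.round(3),s['time'],s['ft_force'],s['gripper_width'])
E
```

```text
scene caddy [(array([0.511, 0.049, 0.001]), 0.78), (array([0.509, 0.046, 0.225]), 0.69), (array([0.656, 0.276, 0.002]), 0.48)]
scene handle [(array([0.509, 0.049, 0.228]), 0.79), (array([ 0.655,  0.279, -0.001]), 0.6), (array([ 0.517, -0.019,  0.009]), 0.54)]
scene can_bay [(array([0.502, 0.131, 0.007]), 0.68)]
scene bottle_bay []
scene spray_can [(array([0.501, 0.107, 0.016]), 0.85)]
scene glue_bottle [(array([ 0.517, -0.015,  0.01 ]), 0.97), (array([ 0.557, -0.123, -0.001]), 0.9), (array([0.367, 0.003, 0.001]), 0.8)]
scene screw_box_1 [(array([ 0.699,  0.046, -0.002]), 0.71), (array([0.511, 0.049, 0.224]), 0.57)]
scene torch [(array([0.657, 0.277, 0.001]), 0.76)]
scene tape_measure [(array([ 0.429, -0.244, -0.004]), 0.7)]
top caddy [(array([ 0.511,  0.05 , -0.   ]), 0.96), (array([0.513, 0.049, 0.224]), 0.57)]
top handle []
top can_bay [(array([0.502, 0.131, 0.004]), 0.78)]
top bottle_bay [(array([ 0.515, -0.02 ,  0.004]), 0.89)]
top spray_can [(array([0.501, 0.108, 0.013]), 0.75)]
top glue_bottle [(array([ 0.366,  0.006, -0.004]), 0.8), (array([ 0.521, -0.019,  0.012]), 0.79), (array([ 0.648, -0.067,  0.003]), 0.74)]
top screw_box_1 [(array([0.695, 0.046, 0.002]), 0.57)]
top torch [(array([ 0.661,  0.278, -0.   ]), 0.57)]
top tape_measure [(array([ 0.427, -0.244, -0.   ]), 0.72)]
[ 0.1504855  -0.65802876  0.24128066] [[ 0.975  0.223  0.   ]
 [ 0.223 -0.975 -0.   ]
 [ 0.     0.    -1.   ]] 1.0 [ 0.37919958 -0.2706146  -0.18969927] 1.0005310241090026
```

View pics/scene0.png

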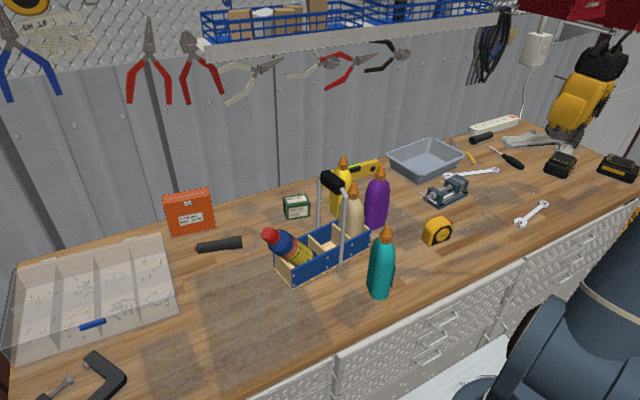

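View pics/top0.png

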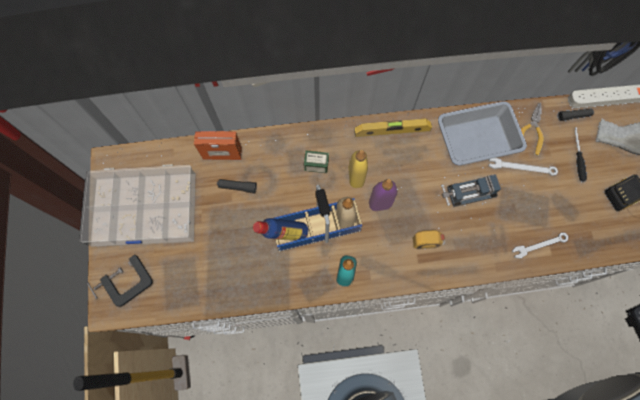

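Scene view: the caddy is at about (325,240), with the can leaning left and its cap at (272,237). The true bottle is in its bay at (355,210). The look-alikes are at (381,260), (376,200) and (343,185). Next I'll refine the yaw and the can pose from depth.

Run:
```python
from h import *
o=np.array([.511,.049])
for n in('scene','top'):
    W=np.load(n+'0.npy')
    get_image(n)
    m=outline_of('spray_can',n)[0]['mask']; P=W[m]; P=P[~np.isnan(P[:,0])]; P=P[P[:,2]>.03]
    print(n,'can extremes',np.percentile(P,[2,50,98],axis=0).round(3))
    hp=P[P[:,2]>np.percentile(P[:,2],85)];print(' cap',hp.mean(0).round(3))
    A=W.reshape(-1,3);A=A[~np.isnan(A[:,0])]
    H=A[(np.linalg.norm(A[:,:2]-o,axis=1)<.06)&(A[:,2]>.205)&(A[:,2]<.26)]
    ev,V=np.linalg.eigh(np.cov(H[:,:2].T)); print(' handle',len(H),H.mean(0).round(3),H.min(0).round(3),H.max(0).round(3),V[:,1].round(3))
    Rr=A[(np.linalg.norm(A[:,:2]-o,axis=1)<.15)&(abs(A[:,2]-.066)<.003)]
    print(' rim',len(Rr),cv2.minAreaRect(Rr[:,:2].astype(np.float32)*1000))
```

```text
scene can extremes [[ 0.454 -0.046  0.032]
 [ 0.481  0.056  0.062]
 [ 0.554  0.181  0.238]]
 cap [0.499 0.052 0.229]
 handle 473 [0.499 0.052 0.227] [0.458 0.033 0.205] [0.558 0.063 0.24 ] [-0.983 -0.185]
 rim 591 ((521.5646362304688, 42.00010681152344), (210.02000427246094, 267.99810791015625), 54.18228530883789)
top can extremes [[0.466 0.094 0.038]
 [0.486 0.157 0.118]
 [0.515 0.218 0.17 ]]
 cap [0.486 0.206 0.164]
 handle 340 [0.505 0.048 0.232] [0.461 0.033 0.206] [0.559 0.062 0.242] [-0.992 -0.127]
 rim 392 ((514.6431274414062, 44.8634033203125), (134.04766845703125, 285.52813720703125), 22.216432571411133)
```

```bash
python3 -m crank '[[0,0,-8,0,1],[0,0,-8,0,1],[49,-36,-8,-1.47,0.25],[49,-36,-8,-1.47,0.25],[49,-36,-8,-1.47,0.25],[49,-36,-8,-1.47,0.25],[49,-36,-8,-1.47,0.25],[49,-36,-8,-1.47,0.25],[49,-36,-8,-1.47,0.25],[49,-36,-8,-1.47,0.25],[49,-36,-8,-1.47,0.25],[49,-36,-8,-1.47,0.25]]'; python3 -c "
from h import *
p,T,s=tool();print(p,T.round(3));print(T.T@(np.array([.483,.2526,.32])-p),s['q'])"
```

```text
time: 2.7
eef_pos: [0.5493, -0.1951, 0.3212]
tool_rot: [-0.0, 0.661, 0.75, 0.0]
ft_force: [0.2, -0.9, 0.4]
gripper_width: 0.252
[ 0.54926288 -0.1950594   0.32119756] [[-0.126  0.992  0.   ]
 [ 0.992  0.126  0.001]
 [ 0.001  0.    -1.   ]]
[ 0.45244101 -0.00928406  0.00144177] [ 0.71226825  0.31057078 -0.56824875  1.62829865  0.17328977  1.25329689
  0.23791543]
```

```bash
python3 -m crank '[[45.5,-0.9,0,0,0.25],[45.5,-0.9,0,0,0.25],[45.5,-0.9,0,0,0.25],[45.5,-0.9,0,0,0.25],[45.5,-0.9,0,0,0.25],[45.5,-0.9,0,0,0.25],[45.5,-0.9,0,0,0.25],[45.5,-0.9,0,0,0.25],[45.5,-0.9,8,0,0.25],[45.5,-0.9,12,0,0.25],[45.5,-0.9,16.5,0,0.25],[45.5,-0.9,16.5,0,0.25]]'; python3 -c "
from h import *
p,T,s=tool();print(p,T.round(3));im,W=cloud('scene');save(cv2.resize(im[150:330,200:440],None,fx=3,fy=3),'s1.png')"
```

```text
time: 4.2
eef_pos: [0.4806, 0.2509, 0.1532]
tool_rot: [-0.001, 0.662, 0.75, -0.004]
ft_force: [-0.7, 0.5, 0.1]
gripper_width: 0.247
[0.48061526 0.25089373 0.15315293] [[-0.124  0.992 -0.007]
 [ 0.992  0.124 -0.004]
 [-0.003 -0.007 -1.   ]]
```

View pics/s1.png

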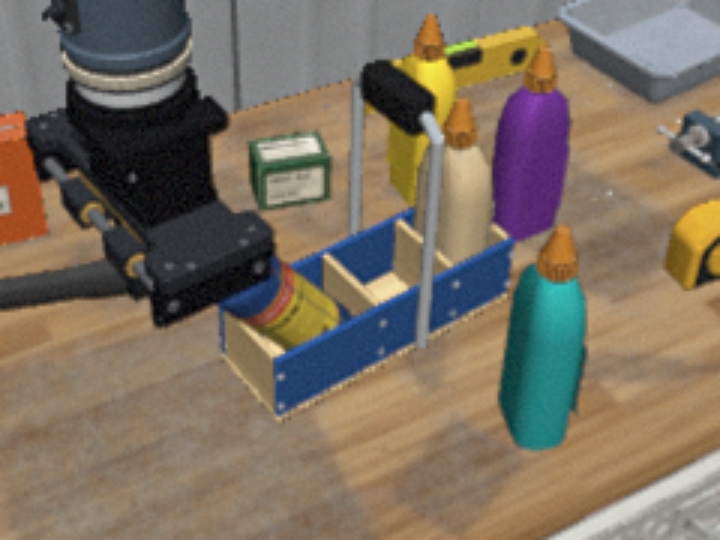

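The gripper stands at the cap's outer side, at crop pixel (215,270), and the cap is hidden behind its body. Next I push gently along the tool's -x.

```bash
python3 -m crank '[[-1,0,0,0,0.25],[-2,0,0,0,0.25],[-2.7,0,0,0,0.25],[-3.4,0,0,0,0.25],[-4.1,0,0,0,0.25],[-4.8,0,0,0,0.25],[-5.5,0,0,0,0.25],[-6.2,0,0,0,0.25]]'; python3 -c "
from h import *
p,T,s=tool();print(p,T.round(3));im,W=cloud('scene');save(cv2.resize(im[150:330,200:440],None,fx=3,fy=3),'s2.png');print(spot_point('spray_can','scene'),spot_point('caddy','scene'))"
```

```text
time: 5.25
eef_pos: [0.4917, 0.1943, 0.1585]
tool_rot: [0.0, 0.661, 0.75, 0.004]
ft_force: [-0.7, 5.0, 9.4]
gripper_width: 0.252
[0.49169565 0.19428387 0.15851244] [[-0.126  0.992  0.005]
 [ 0.992  0.126  0.005]
 [ 0.005  0.005 -1.   ]]
[{'position': [0.4988, 0.1132, 0.0154], 'confidence': 0.91}] [{'position': [0.5117, 0.0484, 0.0004], 'confidence': 0.65}]
```

View pics/s2.png

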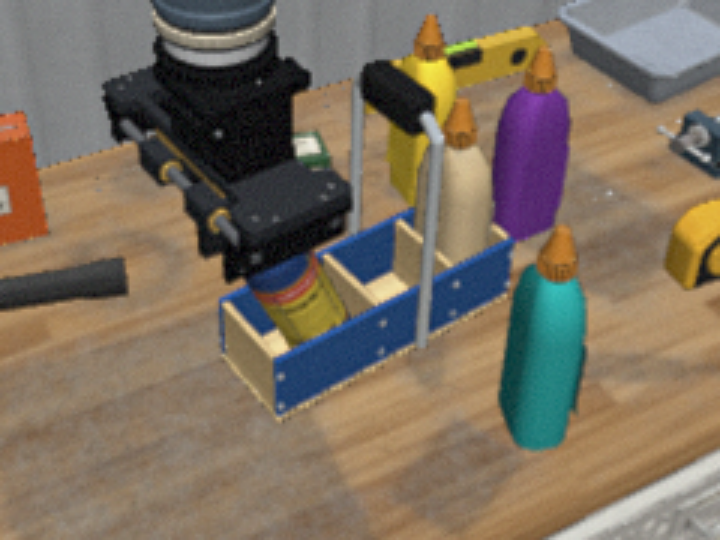

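```bash
python3 -m crank '[[0,0,-0.4,0,0.25],[0,0,-0.8,0,0.25],[0,0,-1.2,0,0.25],[0,0,-1.2,0,0.25]]'; python3 -c "
from h import *
p,T,s=tool();print(p)
for n in('scene','top'):
  im,W=cloud(n);print(spot_point('spray_can',n)); m=outline_of('spray_can',n)[0]['mask']; P=W[m];P=P[~np.isnan(P[:,0])];print(np.percentile(P,[2,50,98],axis=0).round(3))
save(cv2.resize(im[170:270,240:380],None,fx=5,fy=5),'t3.png')"
```

```text
time: 5.9
eef_pos: [0.4905, 0.1908, 0.1684]
tool_rot: [0.0, 0.662, 0.749, 0.0]
ft_force: [-0.5, 0.6, 0.4]
gripper_width: 0.249
[0.49051127 0.19081076 0.16841848]
[{'position': [0.498, 0.1118, 0.0109], 'confidence': 0.9}, {'position': [0.5223, -0.0148, 0.0064], 'confidence': 0.17}]
[[0.401 0.102 0.042]
 [0.471 0.147 0.103]
 [0.533 0.195 0.221]]
[{'position': [0.5025, 0.1105, 0.0119], 'confidence': 0.37}]
[[ 0.407 -0.27   0.016]
 [ 0.426 -0.23   0.06 ]
 [ 0.449 -0.197  0.069]]
```

View pics/t3.png

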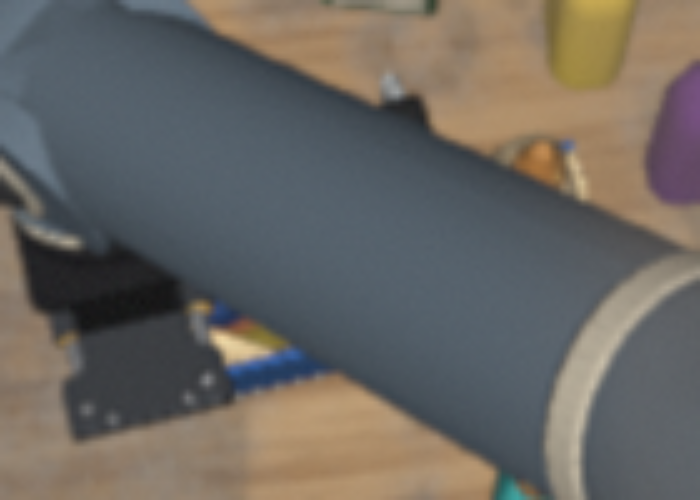

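The top view is blocked by the arm, and the upward force is gone, so it was palm contact with the cap. I continue the push.

```bash
python3 -m crank '[[-0.6,0,0,0,0.25],[-1.2,0,0,0,0.25],[-1.7,0,0,0,0.25],[-2.2,0,0,0,0.25],[-2.6,0,0,0,0.25],[-3,0,0,0,0.25],[-3.4,0,0,0,0.25],[-3.7,0,0,0,0.25],[-3.7,0,0,0,0.25]]'; python3 -c "
from h import *
p,T,s=tool();print(p)
for n in('scene',):
  im,W=cloud(n);print(spot_point('spray_can',n),spot_point('caddy',n))
save(cv2.resize(im[150:330,200:440],None,fx=3,fy=3),'s4.png')"
```

```text
time: 7.32
eef_pos: [0.495, 0.1539, 0.1681]
tool_rot: [0.0, 0.662, 0.749, -0.0]
ft_force: [-0.1, 0.2, -0.5]
gripper_width: 0.25
[0.49503863 0.1538969  0.16813188]
[{'position': [0.4992, 0.1175, 0.0044], 'confidence': 0.71}] [{'position': [0.5108, 0.049, -0.0005], 'confidence': 0.82}]
```

View pics/s4.png

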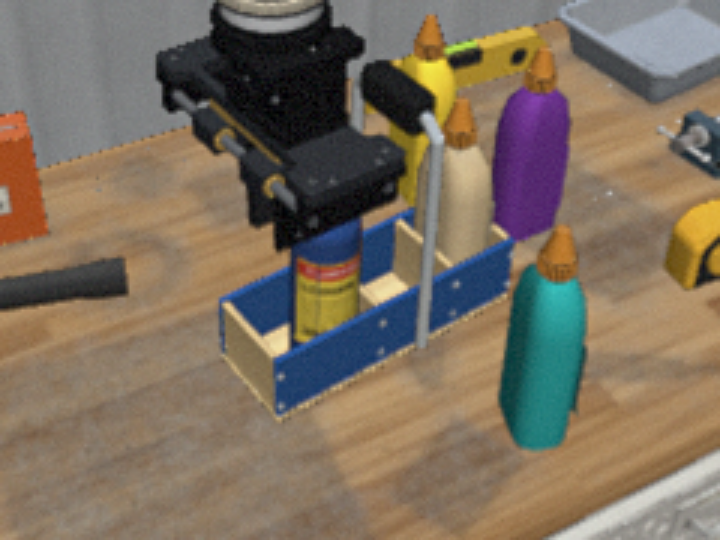

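The can stands upright with the fingers barely touching it. Now I retreat outward, then up.

```bash
python3 -m crank '[[1,0,0,0,0.25],[3,0,0,0,0.25],[6,0,0,0,0.25],[8,0,0,0,0.25],[8,0,-6,0,0.25],[8,0,-12,0,0.5],[8,0,-15,0,0.8],[8,0,-15,0,0.8]]'; python3 -c "
from h import *
p,T,s=tool();print(p,s['q'])
for n in('scene','top'):
  im,W=cloud(n);print(n,[[(np.round(r['position'],3),round(r['confidence'],2)) for r in spot_point(q,n)[:2]] for q in('spray_can','caddy','handle','can_bay')])
  A=W.reshape(-1,3);A=A[~np.isnan(A[:,0])]
  A=A[(np.linalg.norm(A[:,:2]-[.511,.049],axis=1)<.045)&(A[:,2]>.205)&(A[:,2]<.26)]
  if len(A)>20: print(len(A),A.mean(0),A.min(0),A.max(0),cv2.minAreaRect(A[:,:2].astype(np.float32)*1000))
  if n=='scene': save(cv2.resize(im[150:330,200:440],None,fx=3,fy=3),'s5.png')
for tgt in([.511,.049,.32],): print(T.T@(np.array(tgt)-p))
"
```

```text
time: 8.48
eef_pos: [0.4857, 0.2356, 0.3209]
tool_rot: [0.001, 0.662, 0.75, 0.003]
ft_force: [0.1, 0.3, -1.8]
gripper_width: 0.506
[0.48565783 0.23556504 0.32093608] [ 0.13564632  0.27340325 -0.81296601  1.71723415  0.21069767  1.23531426
 -0.60256427]
scene [[(array([0.498, 0.115, 0.004]), 0.58), (array([0.513, 0.047, 0.226]), 0.28)], [(array([ 0.511,  0.047, -0.003]), 0.7)], [], [(array([0.5  , 0.131, 0.003]), 0.9), (array([ 0.432, -0.244, -0.002]), 0.52)]]
444 [0.50165397 0.05210846 0.22793234] [0.46657684 0.03214861 0.20623422] [0.55493841 0.06299759 0.24000014] ((511.14190673828125, 48.05519485473633), (88.92093658447266, 25.2432861328125), 7.546680450439453)
top [[], [], [(array([0.514, 0.051, 0.225]), 0.68)], []]
221 [0.51739665 0.04823908 0.23456928] [0.48401595 0.03368559 0.21127275] [0.55487976 0.06233063 0.24123694] ((519.1236572265625, 48.658443450927734), (73.07377624511719, 24.105897903442383), 7.28450345993042)
[-0.18827025  0.00187463  0.00064335]
```

View pics/s5.png

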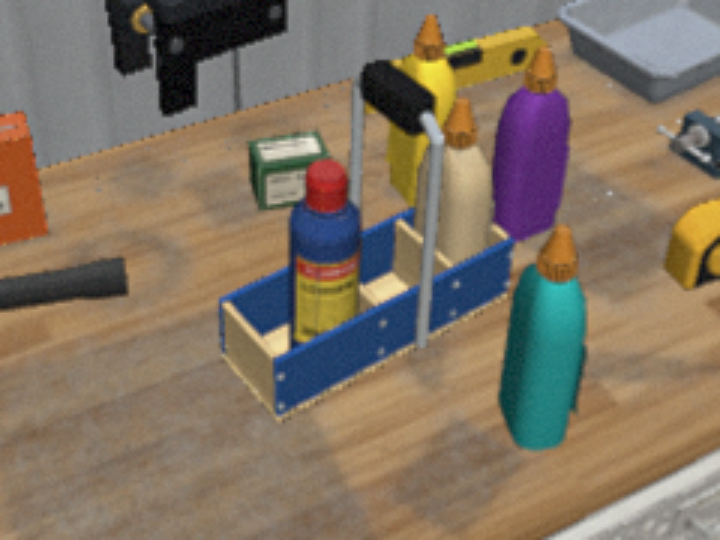

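The can stands upright in its bay, at crop pixel (325,260), with the cap clear below the handle. Next I go over the handle and turn to grasp across it.

```bash
python3 -m crank '[[-18.8,0.2,0,1.57,0.8],[-18.8,0.2,0,1.57,0.8],[-18.8,0.2,0,1.57,0.8],[-18.8,0.2,0,1.57,0.8],[-18.8,0.2,0,1.57,0.8],[-18.8,0.2,0,1.57,0.8],[-18.8,0.2,0,1.57,0.8],[-18.8,0.2,0,1.57,0.8],[-18.8,0.2,0,1.57,0.8],[-18.8,0.2,0,1.57,0.8]]'; python3 -c "
from h import *
p,T,s=tool();print(p,T.round(3),s['q'][6],T.T@(np.array([.512,.0485,.226])-p))"
```

```text
time: 10.22
eef_pos: [0.5103, 0.0475, 0.3181]
tool_rot: [0.0, 0.998, 0.063, -0.0]
ft_force: [0.2, -0.3, -0.3]
gripper_width: 0.801
[0.51026589 0.04745601 0.31810754] [[ 0.992  0.125 -0.   ]
 [ 0.125 -0.992 -0.   ]
 [-0.     0.    -1.   ]] -1.7110502775443228 [ 0.00186745 -0.00082224  0.09210718]
```

```bash
python3 -m crank '[[0.1,0,4,0,0.8],[0.1,0,7,0,0.8],[0.1,0,9,0,0.8],[0.1,0,9.2,0,0.8],[0.1,0,9.2,0,0.6],[0.1,0,9.2,0,0.4],[0.1,0,9.2,0,0.25],[0.1,0,9.2,0,0.1],[0.1,0,9.2,0,0],[0.1,0,9.2,0,0],[0.1,0,9.2,0,0],[0.1,0,9.2,0,0]]'
```

```text
time: 11.72
eef_pos: [0.5113, 0.0479, 0.2263]
tool_rot: [-0.0, 0.998, 0.063, 0.0]
ft_force: [0.6, 1.7, 0.4]
gripper_width: 0.273
```

Gripped: an opening of 0.273 × 87 mm is 24 mm, which matches the handle. Now a gentle lift.

```bash
python3 -m crank '[[0,0,-0.3,0,0],[0,0,-0.8,0,0],[0,0,-1.6,0,0],[0,0,-2.5,0,0],[0,0,-3.5,0,0],[0,0,-4.5,0,0],[0,0,-5.5,0,0],[0,0,-6.5,0,0],[0,0,-7.3,0,0],[0,0,-7.9,0,0],[0,0,-8.3,0,0],[0,0,-8.3,0,0]]' && python3 -m crank '[[0,0,0,0,0],[0,0,0,0,0],[0,0,0,0,0],[0,0,0,0,0],[0,0,0,0,0],[0,0,0,0,0]]'; python3 -c "
from h import *
p,T,s=tool();print(p,s['ft_force'],s['torque'])
for n in('scene','top'):
  im,W=cloud(n);print(n,[(q,[(np.round(r['position'],3),round(r['confidence'],2)) for r in spot_point(q,n)[:3]]) for q in('spray_can','caddy','handle','can_bay','bottle_bay','glue_bottle','screw_box_1','torch','tape_measure')])
  if n=='scene': save(cv2.resize(im[120:320,200:440],None,fx=3,fy=3),'s6.png')
"
```

```text
time: 13.22
eef_pos: [0.5115, 0.0476, 0.3094]
tool_rot: [0.0, 0.998, 0.062, 0.0]
ft_force: [-0.2, -0.2, -8.9]
gripper_width: 0.273
time: 13.98
eef_pos: [0.5113, 0.0475, 0.3093]
tool_rot: [0.0, 0.998, 0.062, 0.0]
ft_force: [0.9, -0.3, -8.4]
gripper_width: 0.273
[0.51130214 0.04750121 0.30925876] [ 0.85339127 -0.33455941 -8.35051228] [-0.09359659  0.00423359  0.04070421]
scene [('spray_can', [(array([0.499, 0.116, 0.087]), 0.74)]), ('caddy', [(array([0.512, 0.048, 0.081]), 0.68)]), ('handle', [(array([0.512, 0.048, 0.309]), 0.68)]), ('can_bay', [(array([0.497, 0.131, 0.091]), 0.71)]), ('bottle_bay', [(array([ 0.521, -0.021,  0.088]), 0.82)]), ('glue_bottle', [(array([ 0.521, -0.018,  0.09 ]), 0.76), (array([ 0.557, -0.126,  0.001]), 0.76), (array([0.365, 0.001, 0.002]), 0.56)]), ('screw_box_1', [(array([0.698, 0.044, 0.003]), 0.46), (array([0.511, 0.046, 0.082]), 0.28)]), ('torch', [(array([ 0.657,  0.279, -0.002]), 0.86)]), ('tape_measure', [(array([ 0.433, -0.244,  0.002]), 0.96)])]
top [('spray_can', [(array([0.499, 0.111, 0.085]), 0.64)]), ('caddy', [(array([0.511, 0.046, 0.079]), 0.93), (array([0.501, 0.112, 0.087]), 0.58)]), ('handle', [(array([0.513, 0.049, 0.305]), 0.67)]), ('can_bay', [(array([0.502, 0.132, 0.087]), 0.77)]), ('bottle_bay', [(array([ 0.513, -0.018,  0.089]), 0.75)]), ('glue_bottle', [(array([ 0.37 ,  0.009, -0.004]), 0.7)]), ('screw_box_1', []), ('torch', [(array([ 0.66 ,  0.279, -0.001]), 0.78)]), ('tape_measure', [(array([ 0.432, -0.243, -0.002]), 0.84), (array([ 0.517, -0.019,  0.087]), 0.69)])]
```

View pics/s6.png

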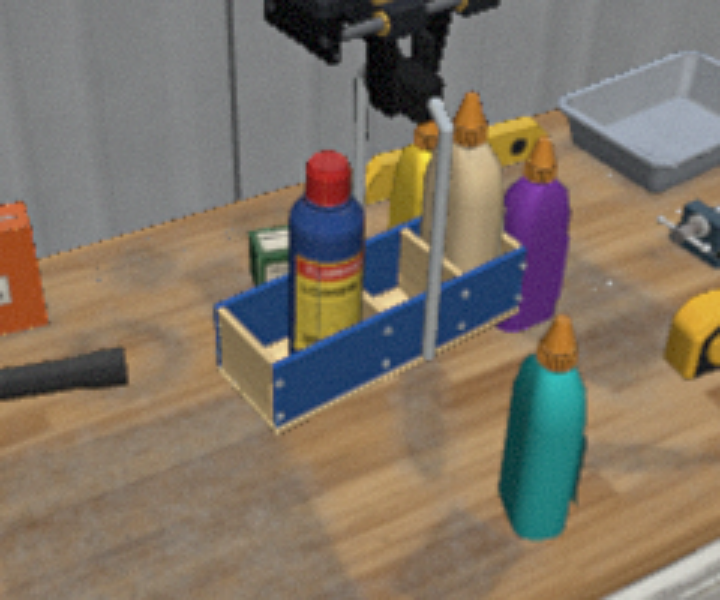

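The caddy is about 8 cm up and level, with the can and the bottle both upright. I'm handing the job in.

```bash
python3 -c "
from cell import *
print(finish_job())"
```

```text
the job is handed in; nothing more can be done
None
```

The can is upright in its bay and let go. I then gripped the caddy by its handle, lifted it about 8 cm, and handed the job in at about 14 s while still holding it. `finish_job` gives no verdict, so I can't confirm the result beyond my own checks.

- **Standing the can up:** I pushed it upright with the partly open fingers from outside the end board. Partway through, the gripper's body pressed on the cap with about 9 N. I raised the tool 1 cm, which cleared it, and the rest of the push showed almost no force.
- **Caddy:** the last check put it at z about 0.08 m. In the picture it was level, and two arm readings 0.75 s apart agreed to within 0.2 mm. The finger opening was 24 mm, which matches the grip, and the wrist carried 8–9 N.
- **Can and bottle:** both stood upright in the picture. The can was about 15–21 mm from its bay centre (limit 30 mm), and the bottle was about 4 mm from its own (limit 20 mm).
- **Bystanders:** all were within about 6 mm of where they started, which is near the detector's error. The last top picture missed the screw box, so its position rests on the scene camera alone. The glue bottle's position also comes from the scene camera only.

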